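# Press the lid home on a specimen jar

## Robot

A 6-joint arm with a two-finger parallel gripper is mounted at the origin on the work surface. World frame = base frame: x ahead of the robot, y to its left, z up, the work surface at z = 0. Lengths are in m, angles in rad, forces in N, time in s.
With the tool pointing down it reaches from about 0.375 to 0.9 m from the base axis. Payload 3.1 kg.
Tool frame: the origin (TCP) lies on the centre line of the jaws, within the pads' length; the fingertips stand robot.tip_reach ahead of it and the grasp point (between the pads) lies 8 mm behind it (robot.tip_reach is the distance from the TCP to the fingertips, in m); z points along the fingers, y is the line along which they close (so a half turn about z gives the same grasp; the last joint's range is limited). The gripper opens to 87 mm and grips with 3 to 60 N. Pads are 19 mm wide; open, the fingers measure 117 mm over their backs; the gripper's body (75 mm by 190 mm) begins 51 mm behind the grasp point.
Start: joints at [1.02, 0.527, 1.433, -0, 1.181, -0.178], TCP at [0.227, 0.582, 0.234] pointing down, gripper open.
Joint ranges: [-3.08, 3.08], [-0.75, 2.2], [0.22, 2.44], [-1.43, 4.57], [0, 2.65], [-2.85, 2.85]. Speed limits (rad/s): [2.79, 2.79, 3.14, 3.14, 3.14, 3.14].

## Interface

Orientations are given as a unit quaternion [x, y, z, w].
In Python, from rig import robot gives the robot as it stands.
- The arm moves only by the tool jog_arm, never from a script. Its argument "motion" is one flat list of numbers, 7 for each row, row after row: the shift along the tool's x, y, z scaled (see below), then the turn, a rotation vector about the tool's x, y, z scaled (see below), then the gripper's target within -1 to 1 (shut at 1, half-way at 0, fully open at -1). In form: [x, y, z, rx, ry, rz, hand, x, y, z, rx, ry, rz, hand, ...]. A call has 1 to 12 rows; each row shifts and turns the commanded pose from where the row before left it, along the tool's axes as they then stand; what a row does not reach is not made up. The controller multiplies each number of a shift by 4 cm and each number of a turn by 4 degrees. A row lasts 1/8 s, in which the tool goes at most 62.5 mm and 10.7 degrees, less where a joint would pass 70% of its speed; a pose out of reach is approached as far as the arm can. A call with a number of a shift or a turn outside -1 to 1 is refused whole. A call with a gripper value outside its range is refused whole. The fingers move at their own pace and stop on an object; "grip_force" is the grip in N (left out, the last holds). Time passes only in rows, so rows that do not move let the fingers close. It gives the time, the measured TCP pose, the force, the opening and the grip force at its end, in the units of the state.
- robot.get_obs(): the state, without advancing time (a new reading comes with each control period).
- robot.camera(name): name is "scene" or "top"; returns the picture (420x560x3 uint8, blue, green, red); there is no depth.
- robot.calibration(name): a dict with "fx", "fy", "cx", "cy" (pixels), "R" (3x3) and "t" (3): a world point X has camera coordinates R X + t. Camera axes: x right, y down, z forward; pixel columns grow to the right and rows downward; lengths in m; the calibration is good to about 2 mm. A picture is of the moment at which its call begins. calibration takes no time and is no camera call.
- robot.hand_in(): hands the job in; it is judged then, once.
The state is a dict: "time": time; "q": joint angles; "joint_velocities": joint speeds; "joint_torque": joint torques, N m; "position": TCP position; "tool_rot": TCP orientation; "ft_force": force on the tool from outside, world axes, zero at the start; "moment": the same for the moment, N m; "grip_width": finger opening in m; "grip_force": force on a finger pad.
Only numpy, scipy, OpenCV 4.12 (cv2) and the standard library are available. Lean on these libraries where they do the work, as an engineer would, in place of code of your own. Each camera call takes 0.05 s, during which the arm holds its last target. There are 200 camera calls.

## Task

The blue-lidded specimen jar still has its lid standing proud: set the jar down gently, upright, in the nest of the lid press's carriage, slide the carriage all the way in under the plunger, and press the red plunger knob down to its stop so that the press drives the lid fully home. Then let the plunger spring back up and leave the jar there with the carriage in; do not push the lid down by hand, tip or drop the jar, or disturb the orange-lidded jars and the other loose things on the bench.

Things in the scene. Friction and masses are not known exactly. Their poses are not given: they have to be found in the camera images.
- jar: Loose round amber jar with blue lid, 0.15 to 0.3 kg. Origin: centre of its underside, z up. Body 56 mm diameter, 85 mm tall; above it a white neck (38 mm diameter, to z 104) and the lid (48 mm diameter, 18 mm tall), whose top is 112 to 114.5 mm up at the start (proud), 104.5 mm when home. Grip the body from above, about 72 mm above its underside. Stands on the bench left or right of the press.
- lid (a joint): How far the blue lid has been pushed down on its jar, m: 0 to 0.0025 at the start (proud), 0.010 fully home (hard stop). A stiff friction fit: needs about 6 N, stays where it is left.
- lid_top (a point): Centre of the top face of the blue lid.
- press: Fixed grey and white lid press. Origin: at bench level under the plunger axis. x points from the loading side to the column (the way the carriage slides in), z up. Base plate x -170 to 110 mm, 130 mm wide; column x 62 to 108 mm. A head (50 mm wide, from x -25 mm back to the column, z 176 to 206 mm) overhangs the pressing position; the red knob stands above it.
- carriage (a joint): Travel of the sliding carriage along the press's x axis, m: 0 fully out towards the loading side, 0.120 fully in (hard stop), where the nest lies exactly under the plunger. It starts between 0 and 0.015, friction about 2.5 N, stays where it is left.
- nest (a point): On the carriage: centre of the nest's floor, 22 mm above the bench, where the jar is to stand. The nest is a square, 68 mm inside, with blue walls 5 mm thick and 8 mm high. Axes as the press. It lies at x = -0.120 + carriage in the press's frame.
- push_plate (a point): On the carriage: middle of the top edge of the outer (press -x) face of the upright blue push plate, 105 mm on the loading side of the nest's centre, 76 mm above the bench. The plate is 10 mm thick, 40 mm wide and reaches down to 14 mm above the bench. Push its outer face along press +x to slide the carriage in.
- plunger (a joint): How far the spring plunger is pressed down, m: 0 up, 0.030 at its stop. The spring takes 2 N to start and 10 N at the stop, plus about 6 N while driving the lid; it rises by itself when let go. With carriage in and jar in the nest the ram is 20 to 22.5 mm above the proud lid, and at its stop has just driven the lid home.
- knob_top (a point): Centre of the top of the red plunger knob (round, 44 mm diameter, 18 mm tall, level top). With the plunger up it is 260 mm above the bench, pressed 230 mm.
- done_jar_a: Bystander: closed amber jar like the task's, but with an orange lid, 104.5 mm tall, 56 mm diameter. Origin: centre of its underside. Leave alone.
- done_jar_b: Bystander: a second closed, orange-lidded jar, same size and origin. Leave alone.
- beaker: Bystander: clear glass beaker, 76 mm rim diameter, 95 mm tall. Origin: centre of its underside.
- wash_bottle: Bystander: white wash bottle with blue cap, 68 mm diameter, 190 mm tall, thin spout out to 63 mm along its -x. Origin: centre of its underside.
- slide_box: Bystander: red and white box, 80 x 110 x 45 mm. Origin: centre of its underside.
- stapler: Bystander: grey and black stapler, 140 x 36 x 46 mm, long along its x. Origin: centre of its underside.
Mind the look-alikes: they are no part of the job. Leave any green or pink look-alike of the jar alone.

How it is judged:
By the outcome, as a careful person would: the job done as asked, in the order asked, and still so for the second after the job is handed in, with the robot touching nothing.
It also fails if it takes over 70 s, if anything falls off the work surface, if the arm or the gripper's body presses on something with over 40 N, if the wrist force passes 120 N, or if a joint passes its speed limit or range.

## Working session

There is one attempt and no reset: what is moved stays moved. The work goes in short steps, Python scripts to look and compute and a tool call to move; the robot and the scene stay as the last step left them, time stands still between calls to the robot, and variables do not carry over. Pictures are saved under pics/ and viewed, at most 10 in all, crops included, and the job is handed in when it is done.

Besides the shell and the picture viewer there is one more tool, called after "Call:" as a command line: name --argument value ..., lists and objects as JSON in quotes. jog_arm: Moves the arm, as the interface text tells. Shifts and turns lie within -1 to 1; 1 stands for 4 cm of shift or 4 degrees of turn. Its arguments: {"type":"object","properties":{"motion":{"type":"array","items":{"type":"number"}},"grip_force":{"type":"number"}},"required":["motion"]}

```bash
mkdir -p pics; python3 - <<'E'
from rig import robot
import cv2,numpy as np
for n in("top","scene"):
    im=robot.camera(n); cv2.imwrite(f"pics/{n}0.png",im)
    c=robot.calibration(n); print(n,c)
o=robot.get_obs();print(o, robot.tip_reach)
E
```

```text
top {'fx': 427.77213544943123, 'fy': 427.77213544943123, 'cx': 281.4967275068705, 'cy': 219.15271135610683, 'R': array([[ 1.20392388e-02, -9.99927238e-01,  7.58829273e-04],
       [-9.95730930e-01, -1.20581621e-02, -9.15123842e-02],
       [ 9.15148756e-02,  3.46149666e-04, -9.95803649e-01]]), 't': array([-0.09847875,  0.55719819,  1.31704716])}
scene {'fx': 437.46812489603184, 'fy': 437.46812489603184, 'cx': 273.9905459488611, 'cy': 207.63687313382442, 'R': array([[ 0.7708764 ,  0.63686415, -0.01239515],
       [ 0.35434298, -0.44491365, -0.82249188],
       [-0.52933036,  0.62964744, -0.56864177]]), 't': array([-0.37525631, -0.09214431,  1.55096534])}
{'time': 0.1, 'q': array([ 1.02047696e+00,  5.28377523e-01,  1.43375875e+00,  2.30222221e-06,
        1.18142303e+00, -1.78514116e-01]), 'joint_velocities': array([ 4.21048955e-04,  3.67337108e-04, -3.43306569e-03,  4.02860563e-05,
        3.94274264e-04,  5.50277743e-04]), 'joint_torque': array([-3.60052099e-04, -4.40982378e+01, -1.77147746e+01,  6.34287670e-02,
        5.34261460e-02, -4.73513376e-05]), 'position': array([0.22670303, 0.5817519 , 0.23267173]), 'tool_rot': array([ 1.84834022e-01,  9.82769259e-01, -9.18372338e-04, -3.51455937e-04]), 'ft_force': array([ 0.44426394,  0.94321578, -0.38520793]), 'moment': array([-0.02543046, -0.00192339, -0.00446247]), 'grip_force': 0.0, 'grip_width': 0.0875082834956329} 0.011
```

View pics/top0.png

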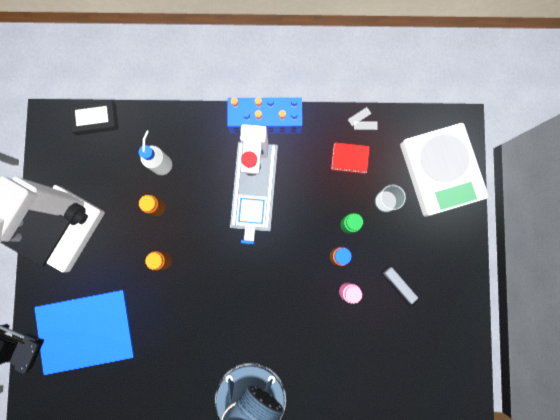

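View pics/scene0.png

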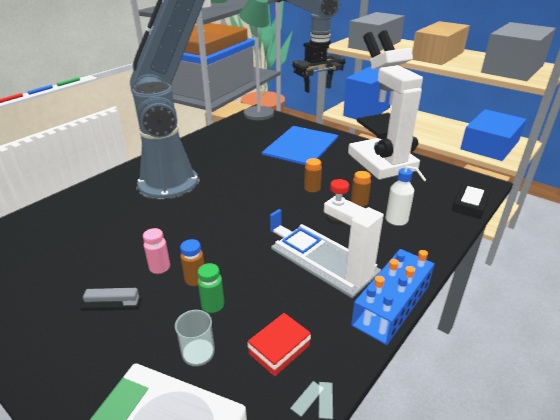

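The top view shows the blue-lidded jar at (342,257), between the green (353,223) and pink (350,293) ones. The red knob is at (250,160), the nest at (251,211) and the push plate at (248,238). The scene view agrees: blue lid (192,248), knob (340,187), plate (276,220).

```bash
cat > h.py <<'E'
from rig import robot
import cv2,numpy as np
from scipy.spatial.transform import Rotation as Ro
def ray(n,p):
    c=robot.calibration(n); R=c["R"]
    return -R.T@c["t"], R.T@np.array([(p[0]-c["cx"])/c["fx"],(p[1]-c["cy"])/c["fy"],1])
def plane(n,p,z):
    o,d=ray(n,p); return o+d*(z-o[2])/d[2]
def two(pt,ps):
    (a,d),(b,e)=ray("top",pt),ray("scene",ps)
    s=np.linalg.lstsq(np.c_[d,-e],b-a,rcond=None)[0]; p,q=a+d*s[0],b+e*s[1]
    return (p+q)/2, np.linalg.norm(p-q)
def blobs(im,col,box,amin=15):
    h=cv2.cvtColor(im,cv2.COLOR_BGR2HSV); H,S,V=cv2.split(h)
    m={"blue":(H>100)&(H<125),"red":(H<5)|(H>174)}[col]&(S>150)&(V>70)
    x0,y0,x1,y1=box; k=np.zeros_like(m); k[y0:y1,x0:x1]=1; m=(m&k).astype(np.uint8)
    n,l,st,ce=cv2.connectedComponentsWithStats(m)
    return [(st[i].tolist(),ce[i].round(1).tolist()) for i in range(1,n) if st[i][4]>=amin],m
E
python3 - <<'E'
from h import *
t=cv2.imread("pics/top0.png");s=cv2.imread("pics/scene0.png")
for n,im,c,b in(("top",t,"blue",(325,240,360,275)),("top",t,"red",(238,148,262,172)),("top",t,"blue",(225,190,275,250)),
 ("scene",s,"blue",(178,235,208,262)),("scene",s,"red",(325,178,355,198)),("scene",s,"blue",(262,205,325,260))):
    print(n,c,blobs(im,c,b)[0])
cr=lambda im,x,y,w,h:cv2.resize(im[y:y+h,x:x+w],(400,300),interpolation=cv2.INTER_CUBIC)
cv2.imwrite("pics/c0.png",np.vstack([np.hstack([cr(t,210,140,140,105),cr(t,300,200,100,75)]),np.hstack([cr(s,255,170,140,105),cr(s,140,220,100,75)])]))
E
```

```text
top blue [([335, 248, 17, 16, 217], [343.3, 255.8])]
top red [([242, 152, 14, 15, 163], [248.6, 159.1])]
top blue [([240, 239, 15, 6, 49], [246.8, 242.2])]
scene blue [([180, 239, 21, 17, 286], [190.0, 247.0])]
scene red [([330, 179, 19, 15, 243], [339.1, 186.1])]
scene blue [([270, 209, 12, 23, 195], [275.1, 219.0]), ([283, 228, 37, 25, 181], [301.2, 239.9])]
```

View pics/c0.png

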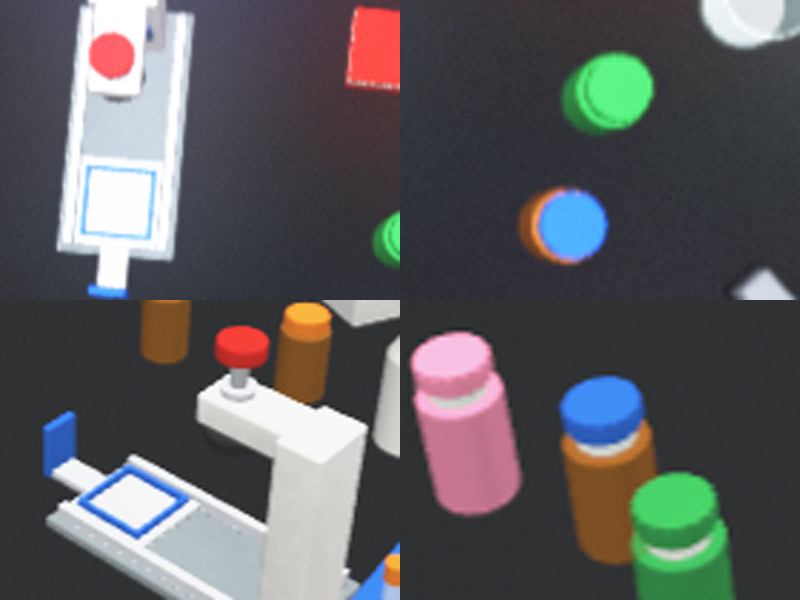

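The crop shows the nest's blue square centred near top pixel (251.7,210.4), the plate's top at (247,242), the knob at (249,159) and the jar lid at (343,256).

```bash
python3 - <<'E'
from h import *
t=cv2.imread("pics/top0.png")
h=cv2.cvtColor(t,cv2.COLOR_BGR2HSV).astype(int)
m=((h[...,0]>95)&(h[...,0]<125)&(h[...,1]>60)&(h[...,2]>90)).astype(np.uint8)
k=np.zeros_like(m);k[195:226,236:270]=1;m&=k
ys,xs=np.nonzero(m);r=cv2.minAreaRect(np.c_[xs,ys].astype(np.float32));print(r,len(xs))
nest=plane("top",r[0],.03)
print("nest",nest,"corners",[plane("top",p,.03)[:2].round(4) for p in cv2.boxPoints(r)])
print("nest scene",plane("scene",(301.2,239.9),.028))
knob=plane("top",(248.6,159.1),.256);print("knob",knob,"two",two((248.6,159.1),(339.1,186.1)))
print("jar",plane("top",(343.3,255.8),.110),two((343.3,255.8),(190,247)))
print("plate",plane("top",(246.8,242.2),.07))
d=knob-nest;print("press yaw",np.degrees(np.arctan2(d[1],d[0])),np.hypot(d[0],d[1]))
print("green",plane("top",(353.5,222.5),.11),"pink",plane("top",(350.5,293),.11))
o=robot.get_obs();print(Ro.from_quat(o["tool_rot"]).as_matrix().round(3))
E
```

```text
((250.96722412109375, 210.3606719970703), (24.806793212890625, 24.263578414916992), 5.194429397583008) 131
nest [0.58445121 0.00426175 0.03      ] corners [array([0.5495, 0.0457]), array([0.6258, 0.0404]), array([ 0.6196, -0.0373]), array([ 0.5434, -0.0317])]
nest scene [0.58401286 0.00276077 0.028     ]
knob [ 0.69480959 -0.00335023  0.256     ] two (array([ 0.69515192, -0.00351549,  0.25165844]), np.float64(0.0016521513370392244))
jar [ 0.44539852 -0.27338556  0.11      ] (array([ 0.44537773, -0.27347927,  0.10955181]), np.float64(7.511554197958758e-05))
plate [0.4831224  0.01215033 0.07      ]
press yaw -3.9457303733240847 0.11062058680168609
green [ 0.54327359 -0.30347738  0.11      ] pink [ 0.33833989 -0.29410292  0.11      ]
[[-0.932  0.363 -0.001]
 [ 0.363  0.932 -0.002]
 [ 0.    -0.002 -1.   ]]
```

Call:
jog_arm --motion '[0, 0, 0, 0, 0, -0.855, -1, 0, 0, 0, 0, 0, -0.855, -1, 0, 0, 0, 0, 0, -0.855, -1, 0, 0, 0, 0, 0, -0.855, -1, 0, 0, 0, 0, 0, -0.855, -1, -1, -1, 0, 0, 0, 0, -1, -1, -1, 0, 0, 0, 0, -1, -1, -1, 0, 0, 0, 0, -1, -1, -1, 0, 0, 0, 0, -1, -1, -1, 0, 0, 0, 0, -1, -1, -1, 0, 0, 0, 0, -1, -1, -1, 0, 0, 0, 0, -1]'

```text
time: 1.6
position: [0.4865, 0.2809, 0.2332]
tool_rot: [0.037, 0.999, -0.0, -0.0]
ft_force: [0.8, 0.8, -0.4]
grip_width: 0.087
grip_force: 0.0
```

Call:
jog_arm --motion '[0, -1, 0, 0, 0, 0, -1, 0, -1, 0, 0, 0, 0, -1, 0, -1, 0, 0, 0, 0, -1, 0, -1, 0, 0, 0, 0, -1, 0, -1, 0, 0, 0, 0, -1, 0, -1, 0, 0, 0, 0, -1, 0, -1, 0, 0, 0, 0, -1, 0, -1, 0, 0, 0, 0, -1, 0, -1, 0, 0, 0, 0, -1, 0, -1, 0, 0, 0, 0, -1, 0, -1, 0, 0, 0, 0, -1, 0, -1, 0, 0, 0, 0, -1]'

```text
time: 3.1
position: [0.4501, -0.1973, 0.2333]
tool_rot: [0.037, 0.999, 0.0, -0.0]
ft_force: [-0.2, -0.0, 0.3]
grip_width: 0.0869
grip_force: 0.0
```

```bash
cat >> h.py <<'E'
def go(target,yaw=None):
    o=robot.get_obs();M=Ro.from_quat(o["tool_rot"]).as_matrix()
    u=M.T@(np.array(target)-o["position"])/.04
    print("t",o["time"],"pos",o["position"].round(4),"units",u.round(3),"M",M.round(4).tolist(),"q",o["q"].round(2),"F",o["ft_force"].round(1),"w",round(o["grip_width"],4))
    if yaw is not None:
        a=np.radians(yaw);T=np.array([[np.cos(a),np.sin(a),0],[np.sin(a),-np.cos(a),0],[0,0,-1]]).T.T
        print("turn units",(np.degrees(Ro.from_matrix(M.T@T).as_rotvec())/4).round(3))
E
python3 -c "
from h import *
go((.4454,-.2735,.19),175.8)"
```

```text
t 3.1 pos [ 0.4501 -0.1973  0.2333] units [-0.022 -1.908  1.082] M [[-0.9973, 0.0734, -0.0004], [0.0734, 0.9973, 0.0004], [0.0005, 0.0004, -1.0]] q [-0.64  0.35  1.76  0.    1.03 -2.14] F [-0.2 -0.   0.3] w 0.0869
turn units [ 0.006 -0.007 -0.003]
```

Call:
jog_arm --motion '[-0.02, -0.95, 0, 0, 0, 0, -1, 0, -0.95, 0, 0, 0, 0, -1, 0, 0, 0.8, 0, 0, 0, -1, 0, 0, 0.8, 0, 0, 0, -1, 0, 0, 0.8, 0, 0, 0, -1, 0, 0, 0.8, 0, 0, 0, -1, 0, 0, 0.5, 0, 0, 0, -1, 0, 0, 0.35, 0, 0, 0, -1, 0, 0, 0.18, 0, 0, 0, -1, 0, 0, 0, 0, 0, 0, -1]'

```text
time: 4.35
position: [0.4458, -0.2721, 0.0642]
tool_rot: [0.037, 0.999, 0.0, -0.0]
ft_force: [-0.7, 0.3, -0.5]
grip_width: 0.0872
grip_force: 0.0
```

```bash
python3 -c "
from h import *
go((.4454,-.2735,.064),175.8)
im=robot.camera('scene');cv2.imwrite('pics/s1.png',cv2.resize(im[190:320,110:285],(700,520)))"
```

```text
t 4.35 pos [ 0.4458 -0.2721  0.0642] units [ 0.008 -0.037  0.006] M [[-0.9973, 0.0733, -0.0002], [0.0733, 0.9973, 0.0002], [0.0002, 0.0002, -1.0]] q [-0.76  0.66  1.82 -0.    0.66 -2.26] F [-0.7  0.3 -0.5] w 0.0872
turn units [ 0.002 -0.003 -0.001]
```

View pics/s1.png

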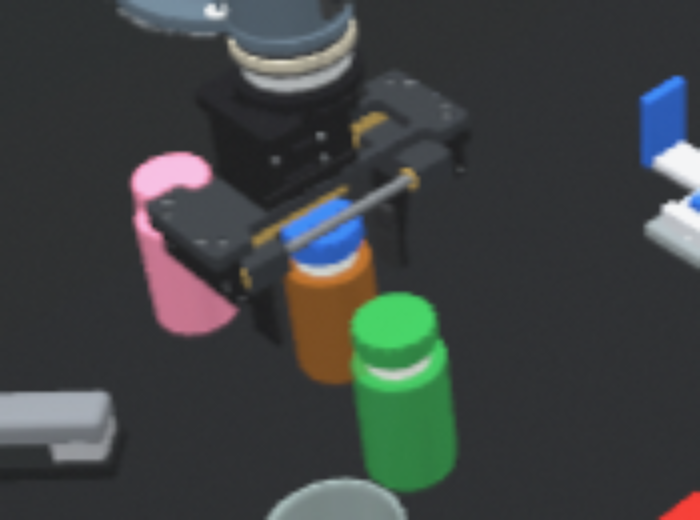

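The fingers straddle the amber jar (crop about (330,300)), and the pink and green jars are clear. Closing.

Call:
jog_arm --motion '[0, -0.03, 0, 0, 0, 0, 0, 0, 0, 0, 0, 0, 0, 0.3, 0, 0, 0, 0, 0, 0, 0.6, 0, 0, 0, 0, 0, 0, 1, 0, 0, 0, 0, 0, 0, 1, 0, 0, 0, 0, 0, 0, 1]' --grip_force 20

```text
time: 5.15
position: [0.4456, -0.2728, 0.0645]
tool_rot: [0.037, 0.999, 0.0, -0.0]
ft_force: [-0.2, 2.6, 3.5]
grip_width: 0.0552
grip_force: 20.0
```

Call:
jog_arm --motion '[0, 0, -0.2, 0, 0, 0, 1, 0, 0, -0.5, 0, 0, 0, 1, 0, 0, -0.7, 0, 0, 0, 1, 0, 0, -0.8, 0, 0, 0, 1, 0, 0, -0.8, 0, 0, 0, 1, -0.1, 0.3, 0, 0, 0, 0, 1, -0.3, 0.6, 0, 0, 0, 0, 1, -0.3, 0.8, 0, 0, 0, 0, 1, -0.4, 0.8, 0, 0, 0, 0, 1, -0.4, 0.8, 0, 0, 0, 0, 1, -0.4, 0.8, 0, 0, 0, 0, 1, -0.3, 0.8, 0, 0, 0, 0, 1]'

```text
time: 6.65
position: [0.5475, -0.0822, 0.1825]
tool_rot: [0.036, 0.999, 0.0, -0.001]
ft_force: [-0.3, 0.5, -2.9]
grip_width: 0.0558
grip_force: 20.0
```

Call:
jog_arm --motion '[-0.3, 0.8, 0, 0, 0, 0, 1, -0.3, 0.8, 0, 0, 0, 0, 1, -0.1, 0.4, 0, 0, 0, 0, 1, -0.06, 0.2, 0, 0, 0, 0, 1, 0, 0.06, 0, 0, 0, 0, 1, 0, 0, 0, 0, 0, 0, 1, 0, 0, 0, 0, 0, 0, 1]'

```text
time: 7.52
position: [0.5846, 0.0029, 0.1844]
tool_rot: [0.037, 0.999, -0.0, -0.0]
ft_force: [-0.2, 0.5, -1.4]
grip_width: 0.0556
grip_force: 20.0
```

```bash
python3 -c "
from h import *
go((.5845,.0035,.0865),175.8)
im=robot.camera('scene');a=robot.camera('top')
cv2.imwrite('pics/s2.png',np.hstack([cv2.resize(im[130:280,220:370],(400,400)),cv2.resize(a[140:260,190:310],(400,400))]))"
```

```text
t 7.525 pos [0.5846 0.0029 0.1844] units [0.003 0.016 2.448] M [[-0.9972, 0.0744, -0.0001], [0.0744, 0.9972, -0.0002], [0.0001, -0.0002, -1.0]] q [-0.19  0.53  1.59 -0.    1.02 -1.68] F [-0.2  0.5 -1.4] w 0.0556
turn units [-0.003 -0.001 -0.017]
```

View pics/s2.png

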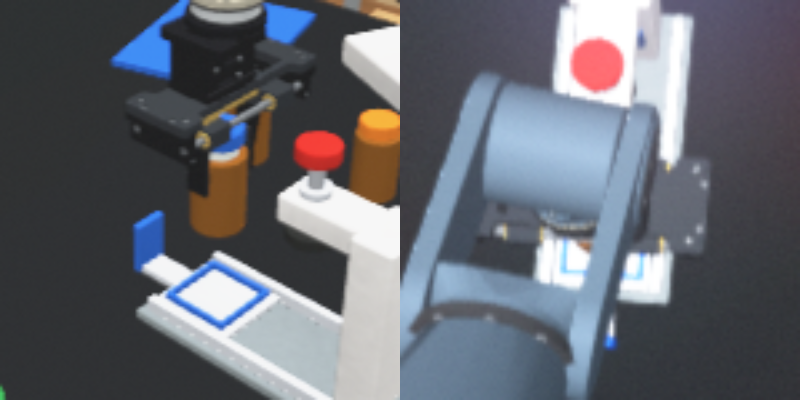

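The jar hangs upright above the nest (left crop: jar (218,195), nest (218,292)). Lowering with a gentle finish.

Call:
jog_arm --motion '[0, 0.016, 0.4, 0, 0, 0, 1, 0, 0, 0.7, 0, 0, 0, 1, 0, 0, 0.6, 0, 0, 0, 1, 0, 0, 0.3, 0, 0, 0, 1, 0, 0, 0.15, 0, 0, 0, 1, 0, 0, 0.1, 0, 0, 0, 1, 0, 0, 0.06, 0, 0, 0, 1, 0, 0, 0.05, 0, 0, 0, 1, 0, 0, 0.03, 0, 0, 0, 1, 0, 0, 0.03, 0, 0, 0, 1, 0, 0, 0, 0, 0, 0, 1]'

```text
time: 9.0
position: [0.5848, 0.0044, 0.0876]
tool_rot: [0.037, 0.999, 0.0, -0.0]
ft_force: [-0.4, -0.8, -2.1]
grip_width: 0.0556
grip_force: 20.0
```

Call:
jog_arm --motion '[0, 0, 0.02, 0, 0, 0, 1, 0, 0, 0.01, 0, 0, 0, 1, 0, 0, 0, 0, 0, 0, 1]'

```text
time: 9.38
position: [0.5849, 0.0044, 0.0865]
tool_rot: [0.037, 0.999, -0.0, 0.0]
ft_force: [-0.7, 0.0, -1.0]
grip_width: 0.0557
grip_force: 20.0
```

Call:
jog_arm --motion '[0, 0, 0.015, 0, 0, 0, 1, 0, 0, 0, 0, 0, 0, 1]'

```text
time: 9.62
position: [0.585, 0.0044, 0.0864]
tool_rot: [0.037, 0.999, -0.0, 0.0]
ft_force: [-1.2, 0.8, 6.0]
grip_width: 0.0554
grip_force: 20.0
```

Call:
jog_arm --motion '[0, 0, 0.015, 0, 0, 0, 1, 0, 0, 0, 0, 0, 0, 1]'

```text
time: 9.88
position: [0.5851, 0.0044, 0.0864]
tool_rot: [0.037, 0.999, -0.0, 0.001]
ft_force: [-2.2, 0.0, 9.2]
grip_width: 0.0558
grip_force: 20.0
```

Call:
jog_arm --motion '[0, 0, -0.02, 0, 0, 0, 1, 0, 0, 0, 0, 0, 0, 0, 0, 0, 0, 0, 0, 0, -0.4, 0, 0, 0, 0, 0, 0, -1, 0, 0, 0, 0, 0, 0, -1, 0, 0, 0, 0, 0, 0, -1, 0, 0, -0.5, 0, 0, 0, -1, 0, 0, -0.8, 0, 0, 0, -1, 0, 0, -0.8, 0, 0, 0, -1, 0, 0, -0.8, 0, 0, 0, -1]'

```text
time: 11.12
position: [0.5847, 0.0044, 0.2028]
tool_rot: [0.037, 0.999, 0.0, -0.0]
ft_force: [-0.1, 0.5, 0.7]
grip_width: 0.0868
grip_force: 0.0
```

Call:
jog_arm --motion '[0.5, 0, 0, 0, 0, 0, -1, 0.9, 0, 0, 0, 0, 0, 1, 0.9, 0, 0, 0, 0, 0, 1, 0.8, 0, 0, 0, 0, 0, 1, 0.4, 0, 0, 0, 0, 0, 1, 0, 0, 0.4, 0, 0, 0, 1, 0, 0, 0.8, 0, 0, 0, 1, 0, 0, 0.9, 0, 0, 0, 1, 0, 0, 0.9, 0, 0, 0, 1, 0, 0, 0.6, 0, 0, 0, 1, 0, 0, 0.3, 0, 0, 0, 1, 0, 0, 0, 0, 0, 0, 1]' --grip_force 20

```text
time: 12.62
position: [0.4455, 0.0145, 0.0454]
tool_rot: [0.037, 0.999, 0.0, -0.0]
ft_force: [-0.4, 0.4, 0.8]
grip_width: 0.0006
grip_force: 0.0
```

```bash
python3 -c "
from h import *
go((.4449,.0140,.046),175.8)
im=robot.camera('scene')
cv2.imwrite('pics/s3.png',cv2.resize(im[130:280,220:370],(600,600)))"
```

```text
t 12.625 pos [0.4455 0.0145 0.0454] units [ 0.015 -0.014 -0.014] M [[-0.9973, 0.0733, -0.0006], [0.0733, 0.9973, 0.0001], [0.0006, 0.0001, -1.0]] q [-0.22  0.65  2.02 -0.    0.47 -1.72] F [-0.4  0.4  0.8] w 0.0006
turn units [ 0.001 -0.008 -0.001]
```

View pics/s3.png

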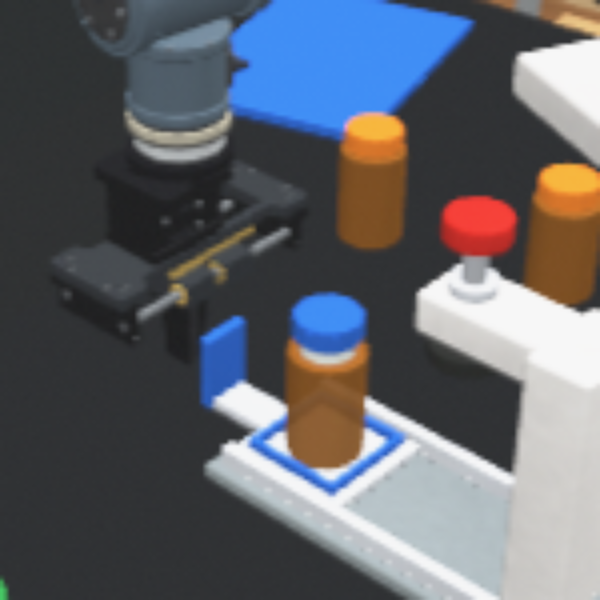

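Jar stands upright in the nest (crop (327,390)), and the closed fingers are behind the push plate. Pushing slowly.

Call:
jog_arm --motion '[-0.3, 0, 0, 0, 0, 0, 1, -0.15, 0, 0, 0, 0, 0, 1, -0.1, 0, 0, 0, 0, 0, 1, -0.1, 0, 0, 0, 0, 0, 1, -0.1, 0, 0, 0, 0, 0, 1, -0.15, 0, 0, 0, 0, 0, 1, -0.2, 0, 0, 0, 0, 0, 1, -0.2, 0, 0, 0, 0, 0, 1, -0.2, 0, 0, 0, 0, 0, 1, -0.2, 0, 0, 0, 0, 0, 1, -0.2, 0, 0, 0, 0, 0, 1, -0.2, 0, 0, 0, 0, 0, 1]'

```text
time: 14.18
position: [0.5294, 0.0085, 0.0458]
tool_rot: [0.037, 0.999, 0.0, -0.0]
ft_force: [-2.9, 1.4, 0.2]
grip_width: 0.0003
grip_force: 1.4
```

Call:
jog_arm --motion '[-0.2, 0, 0, 0, 0, 0, 1, -0.2, 0, 0, 0, 0, 0, 1, -0.2, 0, 0, 0, 0, 0, 1, -0.15, 0, 0, 0, 0, 0, 1, -0.15, 0, 0, 0, 0, 0, 1, -0.1, 0, 0, 0, 0, 0, 1, -0.1, 0, 0, 0, 0, 0, 1]'

```text
time: 15.05
position: [0.573, 0.0052, 0.0459]
tool_rot: [0.037, 0.999, -0.0, -0.0]
ft_force: [-2.9, 0.0, 0.2]
grip_width: 0.0005
grip_force: 1.3
```

Call:
jog_arm --motion '[-0.06, 0, 0, 0, 0, 0, 1, -0.05, 0, 0, 0, 0, 0, 1, -0.04, 0, 0, 0, 0, 0, 1, 0, 0, 0, 0, 0, 0, 1]'

```text
time: 15.55
position: [0.5789, 0.0047, 0.0459]
tool_rot: [0.037, 0.999, -0.0, 0.0]
ft_force: [-2.5, 0.2, -0.9]
grip_width: 0.0003
grip_force: 1.2
```

Call:
jog_arm --motion '[-0.04, 0, 0, 0, 0, 0, 1, -0.04, 0, 0, 0, 0, 0, 1, 0, 0, 0, 0, 0, 0, 1]'

```text
time: 15.92
position: [0.5788, 0.0047, 0.046]
tool_rot: [0.036, 0.999, 0.0, -0.003]
ft_force: [-8.1, -0.2, 4.3]
grip_width: 0.0006
grip_force: 4.2
```

Call:
jog_arm --motion '[-0.05, 0, 0, 0, 0, 0, 1, -0.03, 0, 0, 0, 0, 0, 1, 0, 0, 0, 0, 0, 0, 1]'

```text
time: 16.3
position: [0.5787, 0.0048, 0.046]
tool_rot: [0.036, 0.999, 0.0, -0.007]
ft_force: [-14.4, -1.7, 10.1]
grip_width: 0.0007
grip_force: 7.0
```

Call:
jog_arm --motion '[0.3, 0, 0, 0, 0, 0, 1, 0.6, 0, 0, 0, 0, 0, 1, 0.3, 0, 0, 0, 0, 0, 1, 0, 0, -0.5, 0, 0, 0, 1, 0, 0, -1, 0, 0, 0, 1, 0, 0, -1, 0, 0, 0, 1, 0, 0, -1, 0, 0, 0, 1, 0, 0, -1, 0, 0, 0, 1, 0, 0, -1, 0, 0, 0, 1, 0, 0, -0.8, 0, 0, 0, 1, 0, 0, -0.4, 0, 0, 0, 1, 0, 0, 0, 0, 0, 0, 1]'

```text
time: 17.8
position: [0.5391, 0.0075, 0.3158]
tool_rot: [0.037, 0.999, -0.0, 0.003]
ft_force: [-0.7, -0.4, -0.8]
grip_width: 0.0002
grip_force: 0.0
```

```bash
python3 -c "
from h import *
go((.695,-.0035,.285),175.8)
im=robot.camera('scene');cv2.imwrite('pics/s4f.png',im)
a=robot.camera('top')
b=blobs(im,'red',(325,178,355,198))[0];c=blobs(a,'red',(238,148,262,172))[0];print(b,c)
cv2.imwrite('pics/s4.png',cv2.resize(im[130:280,250:400],(600,600)))"
```

```text
t 17.8 pos [0.5391 0.0075 0.3158] units [-3.904  0.012  0.794] M [[-0.9973, 0.0733, 0.0062], [0.0733, 0.9973, -0.0012], [-0.0062, -0.0007, -1.0]] q [-0.19  0.32  1.55  0.    1.27 -1.69] F [-0.7 -0.4 -0.8] w 0.0002
turn units [-0.01   0.089 -0.001]
[([330, 179, 19, 15, 244], [339.1, 186.1])] []
```

View pics/s4.png

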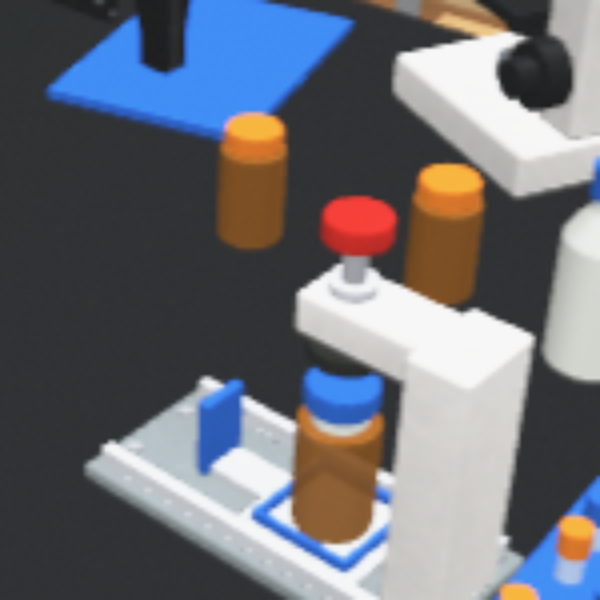

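The jar stands in the nest under the ram (crop (340,450)) with the carriage in; knob at (358,225). Moving over the knob and pressing.

Call:
jog_arm --motion '[-0.5, 0, 0, 0, 0.09, 0, 1, -0.8, 0, 0, 0, 0, 0, 1, -0.9, 0, 0, 0, 0, 0, 1, -0.9, 0, 0, 0, 0, 0, 1, -0.5, 0, 0, 0, 0, 0, 1, -0.3, 0.01, 0, 0, 0, 0, 1, 0, 0, 0.4, 0, 0, 0, 1, 0, 0, 0.4, 0, 0, 0, 1, 0, 0, 0, 0, 0, 0, 1]'

```text
time: 19.02
position: [0.6906, -0.0028, 0.2784]
tool_rot: [0.037, 0.999, 0.001, -0.006]
ft_force: [-0.4, 0.4, 0.8]
grip_width: 0.0006
grip_force: 0.0
```

```bash
python3 -c "
from h import *
go((.695,-.0035,.241),175.8)
im=robot.camera('scene')
cv2.imwrite('pics/s5.png',cv2.resize(im[130:280,250:400],(600,600)))"
```

```text
t 19.025 pos [ 0.6906 -0.0028  0.2784] units [-0.123 -0.01   0.932] M [[-0.9972, 0.0733, -0.0121], [0.0733, 0.9973, 0.0014], [0.0122, 0.0006, -0.9999]] q [-0.17  0.59  1.19 -0.    1.38 -1.66] F [-0.4  0.4  0.8] w 0.0006
turn units [ 0.008 -0.174 -0.   ]
```

View pics/s5.png

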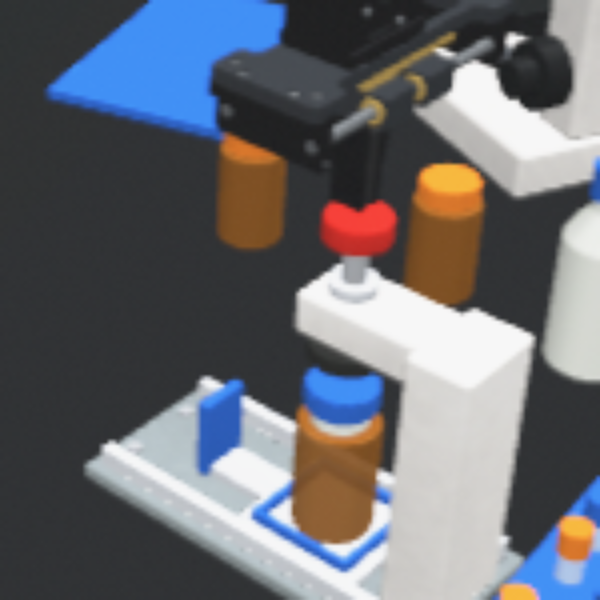

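The fingers are just above the knob and a few mm short of its centre. Correcting tilt and offset, then pressing slowly.

Call:
jog_arm --motion '[-0.1, -0.01, 0, 0, -0.17, 0, 1, 0, 0, 0.08, 0, 0, 0, 1, 0, 0, 0.08, 0, 0, 0, 1, 0, 0, 0.1, 0, 0, 0, 1, 0, 0, 0.1, 0, 0, 0, 1, 0, 0, 0.1, 0, 0, 0, 1, 0, 0, 0.1, 0, 0, 0, 1, 0, 0, 0.1, 0, 0, 0, 1, 0, 0, 0, 0, 0, 0, 1]'

```text
time: 20.2
position: [0.6969, -0.0039, 0.2551]
tool_rot: [0.037, 0.999, -0.0, 0.003]
ft_force: [-1.6, 0.1, 6.7]
grip_width: 0.0008
grip_force: 3.1
```

Call:
jog_arm --motion '[0, 0, 0.08, 0, 0, 0, 1, 0, 0, 0.06, 0, 0, 0, 1, 0, 0, 0.04, 0, 0, 0, 1, 0, 0, 0, 0, 0, 0, 1]'

```text
time: 20.7
position: [0.6969, -0.0039, 0.2499]
tool_rot: [0.037, 0.999, -0.0, 0.004]
ft_force: [-3.9, 0.3, 11.4]
grip_width: 0.0006
grip_force: 5.8
```

Call:
jog_arm --motion '[0, 0, 0.08, 0, 0, 0, 1, 0, 0, 0.08, 0, 0, 0, 1, 0, 0, 0.06, 0, 0, 0, 1, 0, 0, 0, 0, 0, 0, 1]'

```text
time: 21.2
position: [0.6969, -0.0039, 0.2418]
tool_rot: [0.037, 0.999, -0.0, 0.004]
ft_force: [-4.8, 0.5, 13.4]
grip_width: 0.0002
grip_force: 6.9
```

Call:
jog_arm --motion '[0, 0, 0.03, 0, 0, 0, 1, 0, 0, 0.02, 0, 0, 0, 1, 0, 0, 0, 0, 0, 0, 1]'

```text
time: 21.58
position: [0.697, -0.0039, 0.2413]
tool_rot: [0.037, 0.999, -0.0, 0.004]
ft_force: [-7.4, 0.4, 18.3]
grip_width: 0.0002
grip_force: 9.4
```

Call:
jog_arm --motion '[0, 0, 0.03, 0, 0, 0, 1, 0, 0, 0.02, 0, 0, 0, 1, 0, 0, 0, 0, 0, 0, 1]'

```text
time: 21.95
position: [0.697, -0.0039, 0.2413]
tool_rot: [0.036, 0.999, -0.001, 0.005]
ft_force: [-9.8, 1.2, 24.8]
grip_width: 0.0003
grip_force: 12.6
```

Hard stop reached. Releasing upward and retreating to check.

Call:
jog_arm --motion '[0, 0, -0.2, 0, 0, 0, 1, 0, 0, -0.2, 0, 0, 0, 1, 0, 0, -0.3, 0, 0, 0, 1, 0, 0, -0.4, 0, 0, 0, 1, 0, 0, -0.6, 0, 0, 0, 1, 0, 0, -0.8, 0, 0, 0, 1, 0.6, 0, 0, 0, 0, 0, 1, 1, 0, 0, 0, 0, 0, 1, 1, 0, 0, 0, 0, 0, 1, 1, 0, 0, 0, 0, 0, 1, 0.5, 0, 0, 0, 0, 0, 1, 0, 0, 0, 0, 0, 0, 1]'

```text
time: 23.45
position: [0.5318, 0.0084, 0.3338]
tool_rot: [0.037, 0.999, -0.0, 0.003]
ft_force: [0.7, -0.1, 0.0]
grip_width: 0.0003
grip_force: 0.0
```

```bash
python3 -c "
from h import *
go((.695,-.0035,.241))
im=robot.camera('scene')
print(blobs(im,'red',(325,178,355,230))[0],blobs(im,'blue',(320,215,350,240))[0],blobs(cv2.imread('pics/s4f.png'),'blue',(320,215,350,240))[0])
cv2.imwrite('pics/s6.png',cv2.resize(im[130:280,250:400],(600,600)))"
```

```text
t 23.45 pos [0.5318 0.0084 0.3338] units [-4.079e+00  1.000e-03  2.341e+00] M [[-0.9973, 0.0733, 0.005], [0.0733, 0.9973, -0.0002], [-0.005, 0.0002, -1.0]] q [-0.19  0.29  1.54  0.    1.31 -1.69] F [ 0.7 -0.1  0. ] w 0.0003
[([330, 179, 19, 15, 244], [339.1, 186.1])] [([325, 223, 21, 16, 251], [335.1, 230.6])] [([326, 222, 20, 14, 219], [335.3, 228.6])]
```

View pics/s6.png

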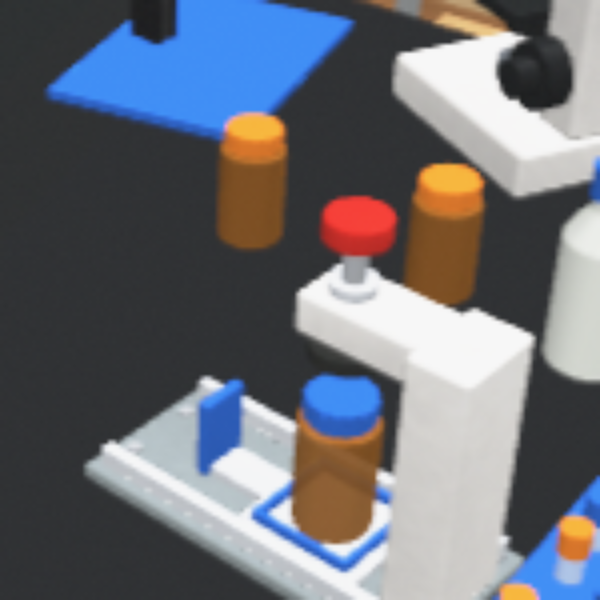

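The lid is now fully seated with no white neck showing (crop (342,405)). The plunger is back up (358,225), the carriage is in, and nothing else has moved.

```bash
python3 -c "
from rig import robot
print(robot.hand_in())"
```

```text
the job is handed in; nothing more can be done
None
```

The job is handed in: the jar stands upright in the nest with its lid driven home by the press, the carriage is fully in, the plunger is back up, and no other item appeared moved in the camera checks.

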